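# Check the portion scale with the brass check weight

## Task

Check the portion scale: while its platform is empty, press the zero key down and let it go, and do not press it again once the weight is on. Then push down the front end of the brass weight, over the finger well of the case, so that it rocks up in its pocket; take it by the raised end and set it down gently in the middle of the platform, flat and same side up, letting go only when it rests there. Leave the aluminium weight lying in its pocket and the thermometer and timer where they are.

Things in the scene. Friction and masses are not known exactly. Their poses are not given: they have to be found in the camera images.
- portion_scale: Low white electronic portion scale, fixed to the table, 210 (x) x 170 (y) x 46 mm high. Origin: centre of its underside. x points from its front, with display and key, to its back. Square metal platform 145 (x) x 160 (y) mm, whose top is 46 mm above the table; the case in front of the platform is 34 mm high.
- platform (a point): Centre of the top of the scale's platform (22 mm behind the scale's middle); axes as the scale's.
- zero_key (a point): Centre of the top of the red zero key, 14 (x) x 20 (y) mm, at the right of the display at the scale's front, 41 mm above the table when not pressed; the platform's edge begins 28 mm behind this point and is 5 mm higher. Does not move with the key.
- portion_scale_zero_key (a joint): Travel of the sprung zero key: 0 = up, 0.002 m = fully down (about 8 N); it counts as pressed from 0.001 m (about 4 N).
- weight_case: Grey plastic block, fixed, 54 mm high, x -73 to 60 mm, y -53 to 53 mm. Origin: on the table under the middle of the two seated weights; x points from front (blank metal plate) to back. Two pockets along x at y = -25 and 25 mm, 30 mm wide, end at x = 51 mm. Seated weights are flush with the top, 2 mm from each cheek. From x = -65 to -22 mm each widens to a finger well 42 mm wide.
- rocker_edge (a point): Middle of the case's rocker edges, 26 mm above the table, at x = -3.5 mm of the case; axes as the case's. Behind it the pockets' seats are level, in front they slope down at 0.42 rad. A weight whose front end is pushed down over 10 mm tips over this edge and stays at 0.42 rad, its back end 19 mm proud of the case's top, to be gripped across its 26 mm width.
- brass_weight: Loose bar of yellow brass, the 500 g check weight, 100 (x) x 26 (y) x 28 mm (z), with a small round plug in the middle of its top. Origin: centre of its underside. It lies in one of the two pockets, x along the pocket, +x end at the back.
- aluminium_weight: Loose bar of pale aluminium, the 200 g weight, of the same size and frame as the brass one; it lies in the other pocket.
- probe_thermometer: Loose dial thermometer with a thin stem, 125 mm long (y) and 32 mm wide, lying to the right of the case. Origin: middle of its underside.
- kitchen_timer: Loose round wind-up timer, 62 mm across, 44 mm high, beyond the case. Origin: centre of its underside.
There are look-alikes about, which are no part of the job. Leave any red look-alike of the aluminium_weight alone.

How it is judged:
On the way, in this order (a step that is already met when the one before it is completed fails the run):
1. the zero key is pressed at least 1 mm while the platform is empty (value of joint portion_scale_zero_key above 0.001 m and contact force between portion_scale and brass_weight below 0.1 N), for 0.05 s.
2. the brass weight has rocked up in its pocket by more than 0.3 rad, the zero key being up again (angle between brass_weight's own z axis and vertical above 0.3 rad and z of brass_weight in the frame of weight_case below 0.045 m and horizontal distance between brass_weight and weight_case below 0.05 m and value of joint portion_scale_zero_key below 0.0005 m), for 0.2 s.
3. the brass weight is lowered onto the platform while still held (contact force between each of portion_scale, the fingers and brass_weight above 0.5 N and horizontal distance between brass_weight and platform below 0.06 m and angle between brass_weight's own z axis and vertical below 0.2 rad), for 0.02 s.
At the end, for the whole second after the job is handed in: The brass weight rests flat (within 0.08 rad), same side up, on the scale's platform, its middle within 30 mm of the platform's centre; the zero key is up; the aluminium weight lies flat in its pocket within 6 mm of its start (horizontal distance between brass_weight and platform below 0.03 m and z of brass_weight in the frame of platform between -0.004 and 0.004 m and angle between each of brass_weight, aluminium_weight's own z axis and vertical below 0.08 rad and linear speed of each of brass_weight, aluminium_weight below 0.01 m/s and value of joint portion_scale_zero_key below 0.0005 m and distance of aluminium_weight from where it was at the start of the episode below 0.006 m); the robot touches nothing.
It fails at once if the zero key is pressed while the brass weight is on the scale (value of joint portion_scale_zero_key above 0.0008 m and contact force between portion_scale and brass_weight above 1 N).
It fails at once if the brass weight strikes or is pressed on the scale with over 80 N (contact force between portion_scale and brass_weight above 80 N).
It fails at once if the aluminium weight is rocked up (over 0.2 rad) or taken from its pocket (angle between aluminium_weight's own z axis and vertical above 0.2 rad or distance of aluminium_weight from where it was at the start of the episode above 0.02 m).
It fails at once if the thermometer or the timer is pushed more than 30 mm (distance of any of probe_thermometer, kitchen_timer from where it was at the start of the episode above 0.03 m).
It also fails if it takes over 58 s, if anything falls off the work surface, if the arm or the gripper's body presses on something with over 40 N, if the wrist force passes 120 N, or if a joint passes its speed limit or range.

## Robot

A 7-joint arm with a two-finger parallel gripper is mounted at the origin on a cart in front of the work surface, level with it; the furniture and walls round the work are solid. World frame = base frame: x ahead of the robot, y to its left, z up, the work surface at z = 0. Lengths are in m, angles in rad, forces in N, time in s.
With the tool pointing down it reaches from about 0.4 to 0.85 m from the base axis. Payload 4.4 kg.
Tool frame: the origin (TCP) lies at the very end of the fingers, on their centre line; the grasp point (between the pads) lies 19 mm behind it; z points along the fingers, y is the line along which they close (so a half turn about z gives the same grasp; the last joint's range is limited). The gripper opens to 94 mm and grips with 3 to 60 N. Pads are 16 mm wide; open, the fingers measure 119 mm over their backs; the gripper's body (75 mm by 177 mm) begins 78 mm behind the grasp point.
Start: joints at [1.257, 0.628, 0.038, 1.517, -0.027, 0.996, -0.02], TCP at [0.159, -0.63, 0.205] pointing down, gripper open.
Joint ranges: [-3.06, 3.06], [-0.37, 2.12], [-1.25, 1.32], [0.18, 2.47], [-1.1, 4.24], [0.23, 1.98], [-2.94, 2.94]. Speed limits (rad/s): [2.57, 2.57, 3.14, 3.14, 3.14, 3.14, 3.14].

## Interface

Orientations are given as a 3x3 rotation matrix whose columns are the frame's x, y, z axes.
In Python, from station import r gives the robot as it stands.
- The arm moves only by the tool move_arm, never from a script. Its argument "moves" is a list of rows, each an object of numbers: "rx", "ry", "rz": the turn, a rotation vector about the tool's x, y, z normalised to -1 to 1, where 1 is 180 degrees; "dx", "dy", "dz": the shift along the tool's x, y, z normalised to -1 to 1, where 1 is 0.2 m; "grip": the opening, from -1 (shut) to 1 (fully open). A call has 1 to 10 rows; each row is the pose to reach, as a shift and turn from the pose commanded when the call began, along the tool's axes at that moment, turning the shorter way round; what a row does not reach only later rows make up. A row lasts 1/12 s, in which the tool goes at most 41.7 mm and 7.16 degrees, less where a joint would pass 70% of its speed; a pose out of reach is approached as far as the arm can. A call with a number of a shift or a turn outside -1 to 1 is refused whole. A call with a gripper value outside its range is refused whole. The fingers move at their own pace and stop on an object; the grip force is fixed at half the most. Time passes only in rows, so rows that repeat a pose let the fingers close. It gives the time, the measured TCP pose, the force, the opening and the grip force at its end, in the units of the state.
- r.state(): the state, without advancing time (a new reading comes with each control period).
- r.snapshot(name): name is "side" or "top" or "wrist"; returns a dict with "frame" (400x640x3 uint8, blue, green, red), "camera_matrix" (3x3 intrinsics, pixels), "R" (3x3) and "t" (3): a world point X has camera coordinates R X + t. Camera axes: x right, y down, z forward; pixel columns grow to the right and rows downward; lengths in m; the calibration is good to about 2 mm. A picture is of the moment at which its call begins. There is no depth.
- r.job_done(): hands the job in; it is judged then, once.
Trained networks look in a picture, given as the dict that the camera call returned (one of the last four; its "shot" number tells which), for a name from the list of things; names that differ only in an ending like _2 or _b are one class to them, and where a whole thing is asked for, a point or a joint stands for the part that bears it (a point fixed in the world has none). Each returns a list of dicts, best first, with "conf" (0 to 1); they miss things now and then, are a little off and sometimes report something else, mostly with a low value. They report only what shows in the picture. A call takes as long as a camera call. They do not tell look-alikes from the thing itself.
- r.boxes_of(target, picture): "point" ([x, y, z] in m, in world coordinates, good to about 4 mm: the middle of the surface that is visible of it).
- r.silhouettes(target, picture): "pixels" (400x640 bool, what is visible of it).
The state is a dict: "t": time; "qpos": joint angles; "dq": joint speeds; "joint_torque": joint torques, N m; "ee_pos": TCP position; "ee_rot": TCP orientation; "wrist_force": force on the tool from outside, world axes, zero at the start; "moment": the same for the moment, N m; "finger_gap": finger opening in m; "finger_force": force on a finger pad.
Only numpy, scipy, OpenCV 4.12 (cv2) and the standard library are available. Lean on these libraries where they do the work, as an engineer would, in place of code of your own. Each camera call takes 0.05 s, during which the arm holds its last target. There are 200 camera calls.

## Working session

There is one attempt and no reset: what is moved stays moved. The work goes in short steps, Python scripts to look and compute and a tool call to move; the robot and the scene stay as the last step left them, time stands still between calls to the robot, and variables do not carry over. Pictures are saved under pics/ and viewed, at most 10 in all, crops included, and the job is handed in when it is done.

Besides the shell and the picture viewer there is one more tool, called after "Request:" by a JSON object that holds its "name" and its "arguments". move_arm: Moves the arm, as the interface text tells. Scaled input: -1 to 1 covers 0.2 m each way for a shift and 180 degrees each way for a turn. Its arguments: {"type":"object","properties":{"moves":{"type":"array"}},"required":["moves"]}

```bash
ls; mkdir -p pics
cat > h.py <<'E'
import numpy as np, cv2
from station import r
np.set_printoptions(precision=4,suppress=True)
def tri(obs):
    # obs: list of (pic,(u,v))
    A=[];b=[]
    for p,(u,v) in obs:
        K,R,t=map(np.array,(p["camera_matrix"],p["R"],p["t"]))
        d=R.T@np.linalg.solve(K,[u,v,1]);d/=np.linalg.norm(d);c=-R.T@t
        P=np.eye(3)-np.outer(d,d);A.append(P);b.append(P@c)
    return np.linalg.lstsq(np.vstack(A),np.hstack(b),rcond=None)[0]
def atz(p,uv,z):
    K,R,t=map(np.array,(p["camera_matrix"],p["R"],p["t"]))
    d=R.T@np.linalg.solve(K,[uv[0],uv[1],1]);c=-R.T@t
    return c+d*(z-c[2])/d[2]
def proj(p,X):
    K,R,t=map(np.array,(p["camera_matrix"],p["R"],p["t"]))
    q=(R@np.atleast_2d(X).T+t[:,None]);q=K@q;return (q[:2]/q[2]).T
E
python3 - <<'E'
from h import *
s=r.state();print(s["t"],s["ee_pos"],s["ee_rot"])
ps={}
for n in("top","side"):
    p=r.snapshot(n);cv2.imwrite(f"pics/{n}0.png",p["frame"])
    print(n,-np.array(p["R"]).T@p["t"])
    for o in("portion_scale","zero_key","weight_case","brass_weight","aluminium_weight","probe_thermometer","kitchen_timer"):
        for b in r.boxes_of(o,p)[:3]: print(n,o,np.array(b["point"]),round(b["conf"],2))
E
```

```text
pics
0.0 [ 0.1593 -0.6295  0.2046] [[ 0.9695  0.2453 -0.0004]
 [ 0.2453 -0.9695  0.0018]
 [-0.     -0.0018 -1.    ]]
top [0.2972 0.0991 1.1478]
top portion_scale [0.4835 0.3061 0.0432] 0.95
top zero_key [0.4886 0.3053 0.0468] 0.87
top weight_case [0.4894 0.0627 0.053 ] 0.72
top brass_weight [0.4961 0.0371 0.0564] 0.85
top aluminium_weight [0.5022 0.0902 0.0563] 0.85
top aluminium_weight [ 0.354  -0.0401  0.0288] 0.79
top kitchen_timer [0.675  0.1053 0.04  ] 0.75
top kitchen_timer [0.5021 0.0918 0.0539] 0.24
side [ 0.3966 -0.561   0.6078]
side portion_scale [0.4926 0.2638 0.041 ] 0.95
side zero_key [0.4864 0.2686 0.0419] 0.64
side weight_case [0.4895 0.0158 0.0477] 0.81
side brass_weight [0.5018 0.0349 0.0517] 0.59
side aluminium_weight [ 0.3598 -0.0513  0.0271] 0.93
side aluminium_weight [0.5033 0.0812 0.0542] 0.77
side aluminium_weight [ 0.3973 -0.1328  0.0126] 0.29
side probe_thermometer [ 0.3944 -0.1335  0.0137] 0.79
side kitchen_timer [0.6785 0.0942 0.0293] 0.62
```

View pics/top0.png

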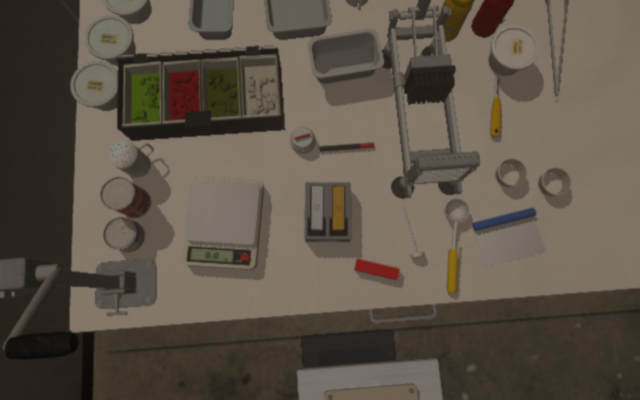

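View pics/side0.png

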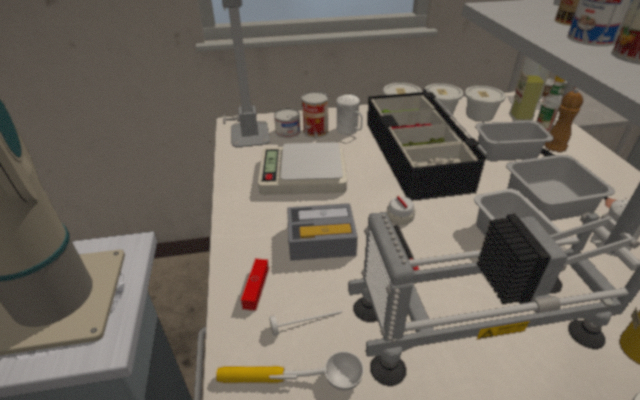

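Both pictures agree: the scale is at top-view (225,222) with its red key at (245,257). The case is at (327,212), with brass on the right at (339,208) and aluminium on the left at (317,208). The red look-alike is at (377,270), the thermometer at (415,230) and the slicer frame at (430,100). I'll raise the arm and come over for a close wrist view.

Run:
```python
from h import *
a=r.snapshot("top");b=r.snapshot("side")
print(tri([(a,(412,160)),(b,(375,217))]),tri([(a,(475,155)),(b,(410,280))]))
```

```text
[ 0.5556 -0.1089  0.2034] [ 0.5603 -0.237   0.2059]
```

Request:
{"name": "move_arm", "arguments": {"moves": [{"dz": -1},{"dz": -1},{"dz": -1},{"dz": -1},{"dz": -1},{"dz": -1},{"dz": -1},{"dz": -1}]}}

```text
invalid input
```

Request:
{"name": "move_arm", "arguments": {"moves": [{"dx": 0,"dy": 0,"dz": -1,"rx": 0,"ry": 0,"rz": 0,"grip": 1},{"dx": 0,"dy": 0,"dz": -1,"rx": 0,"ry": 0,"rz": 0,"grip": 1},{"dx": 0,"dy": 0,"dz": -1,"rx": 0,"ry": 0,"rz": 0,"grip": 1},{"dx": 0,"dy": 0,"dz": -1,"rx": 0,"ry": 0,"rz": 0,"grip": 1},{"dx": 0,"dy": 0,"dz": -1,"rx": 0,"ry": 0,"rz": 0,"grip": 1},{"dx": 0,"dy": 0,"dz": -1,"rx": 0,"ry": 0,"rz": 0,"grip": 1},{"dx": 0,"dy": 0,"dz": -1,"rx": 0,"ry": 0,"rz": 0,"grip": 1}]}}

```text
t: 1.48
ee_pos: [0.1596, -0.6311, 0.4079]
ee_rot: [[0.969, 0.245, 0.001], [0.245, -0.969, -0.005], [0.0, 0.005, -1.0]]
wrist_force: [0.2, 0.2, -1.2]
finger_gap: 0.094
finger_force: 0.0
```

Request:
{"name": "move_arm", "arguments": {"moves": [{"dx": 0.7,"dy": -1,"dz": 0,"rx": 0,"ry": 0,"rz": 0,"grip": 1},{"dx": 0.7,"dy": -1,"dz": 0,"rx": 0,"ry": 0,"rz": 0,"grip": 1},{"dx": 0.7,"dy": -1,"dz": 0,"rx": 0,"ry": 0,"rz": 0,"grip": 1},{"dx": 0.7,"dy": -1,"dz": 0,"rx": 0,"ry": 0,"rz": 0,"grip": 1},{"dx": 0.7,"dy": -1,"dz": 0,"rx": 0,"ry": 0,"rz": 0,"grip": 1},{"dx": 0.7,"dy": -1,"dz": 0,"rx": 0,"ry": 0,"rz": 0,"grip": 1},{"dx": 0.7,"dy": -1,"dz": 0,"rx": 0,"ry": 0,"rz": 0,"grip": 1}]}}

```text
t: 2.07
ee_pos: [0.2492, -0.3945, 0.4046]
ee_rot: [[0.967, 0.255, 0.001], [0.255, -0.967, 0.005], [0.002, -0.005, -1.0]]
wrist_force: [-0.1, 0.1, -0.5]
finger_gap: 0.0935
finger_force: 0.0
```

Request:
{"name": "move_arm", "arguments": {"moves": [{"dx": 0.7,"dy": -1,"dz": 0,"rx": 0,"ry": 0,"rz": 0,"grip": 1},{"dx": 0.7,"dy": -1,"dz": 0,"rx": 0,"ry": 0,"rz": 0,"grip": 1},{"dx": 0.7,"dy": -1,"dz": 0,"rx": 0,"ry": 0,"rz": 0,"grip": 1},{"dx": 0.7,"dy": -1,"dz": 0,"rx": 0,"ry": 0,"rz": 0,"grip": 1},{"dx": 0.7,"dy": -1,"dz": 0,"rx": 0,"ry": 0,"rz": 0,"grip": 1},{"dx": 0.7,"dy": -1,"dz": 0,"rx": 0,"ry": 0,"rz": 0,"grip": 1},{"dx": 0.7,"dy": -1,"dz": 0,"rx": 0,"ry": 0,"rz": 0,"grip": 1}]}}

```text
t: 2.65
ee_pos: [0.3344, -0.1672, 0.4047]
ee_rot: [[0.967, 0.256, -0.0], [0.256, -0.967, 0.003], [0.001, -0.003, -1.0]]
wrist_force: [0.8, -0.1, 0.7]
finger_gap: 0.0941
finger_force: 0.0
```

Request:
{"name": "move_arm", "arguments": {"moves": [{"dx": 0.7,"dy": -1,"dz": 0,"rx": 0,"ry": 0,"rz": 0,"grip": 1},{"dx": 0.7,"dy": -1,"dz": 0,"rx": 0,"ry": 0,"rz": 0,"grip": 1},{"dx": 0.7,"dy": -1,"dz": 0,"rx": 0,"ry": 0,"rz": 0,"grip": 1},{"dx": 0.7,"dy": -1,"dz": 0,"rx": 0,"ry": 0,"rz": 0,"grip": 1},{"dx": 0.7,"dy": -1,"dz": 0,"rx": 0,"ry": 0,"rz": 0,"grip": 1},{"dx": 0.7,"dy": -1,"dz": 0,"rx": 0,"ry": 0,"rz": 0,"grip": 1},{"dx": 0.7,"dy": -1,"dz": 0,"rx": 0,"ry": 0,"rz": 0,"grip": 1}]}}

```text
t: 3.23
ee_pos: [0.4205, 0.0609, 0.4045]
ee_rot: [[0.967, 0.255, -0.001], [0.255, -0.967, 0.005], [0.0, -0.005, -1.0]]
wrist_force: [-0.2, 0.2, 0.6]
finger_gap: 0.0941
finger_force: 0.0
```

Run:
```python
from h import *
import pickle
p=r.snapshot("wrist");cv2.imwrite("pics/w0.png",p["frame"]);pickle.dump(p,open("w0.pkl","wb"))
s=r.state();print(s["t"],s["ee_pos"],s["ee_rot"],s["qpos"]); print(-np.array(p["R"]).T@p["t"],p["R"])
```

```text
3.2833 [0.4196 0.057  0.4042] [[ 0.9678  0.2517 -0.0024]
 [ 0.2517 -0.9678  0.0016]
 [-0.0019 -0.0022 -1.    ]] [ 0.2774  0.1269 -0.5459  1.7543  0.0663  1.2812 -1.6003]
[0.4871 0.0769 0.5834] [[ 0.2551 -0.9669 -0.0057]
 [-0.9385 -0.249   0.239 ]
 [-0.2325 -0.0557 -0.971 ]]
```

View pics/w0.png

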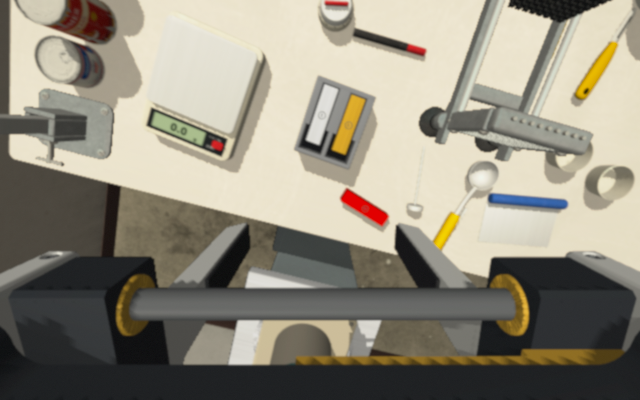

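The wrist view shows the scale at (205,85), its key at (217,146) and the case at (335,122), with brass at (347,124) and aluminium at (323,114). I'll go lower for an accurate measurement from two places.

Request:
{"name": "move_arm", "arguments": {"moves": [{"dx": 0,"dy": -0.25,"dz": 0.65,"rx": 0,"ry": 0,"rz": 0.08,"grip": 1},{"dx": 0,"dy": -0.25,"dz": 0.65,"rx": 0,"ry": 0,"rz": 0.08,"grip": 1},{"dx": 0,"dy": -0.25,"dz": 0.65,"rx": 0,"ry": 0,"rz": 0.08,"grip": 1},{"dx": 0,"dy": -0.25,"dz": 0.65,"rx": 0,"ry": 0,"rz": 0.08,"grip": 1},{"dx": 0,"dy": -0.25,"dz": 0.65,"rx": 0,"ry": 0,"rz": 0.08,"grip": -1},{"dx": 0,"dy": -0.25,"dz": 0.65,"rx": 0,"ry": 0,"rz": 0.08,"grip": -1},{"dx": 0,"dy": -0.25,"dz": 0.65,"rx": 0,"ry": 0,"rz": 0.08,"grip": -1}]}}

```text
t: 3.87
ee_pos: [0.4083, 0.1017, 0.2763]
ee_rot: [[1.0, -0.006, 0.001], [-0.006, -1.0, -0.0], [0.001, 0.0, -1.0]]
wrist_force: [-0.3, -0.6, 1.2]
finger_gap: 0.0774
finger_force: 0.0
```

Run:
```python
from h import *
import pickle
p=r.snapshot("wrist");cv2.imwrite("pics/w1.png",p["frame"]);pickle.dump(p,open("w1.pkl","wb"))
```

Request:
{"name": "move_arm", "arguments": {"moves": [{"dx": 0,"dy": -0.7,"dz": 0,"rx": 0,"ry": 0,"rz": 0,"grip": -1},{"dx": 0,"dy": -0.7,"dz": 0,"rx": 0,"ry": 0,"rz": 0,"grip": -1},{"dx": 0,"dy": -0.7,"dz": 0,"rx": 0,"ry": 0,"rz": 0,"grip": -1},{"dx": 0,"dy": -0.7,"dz": 0,"rx": 0,"ry": 0,"rz": 0,"grip": -1},{"dx": 0,"dy": -0.7,"dz": 0,"rx": 0,"ry": 0,"rz": 0,"grip": -1},{"dx": 0,"dy": -0.7,"dz": 0,"rx": 0,"ry": 0,"rz": 0,"grip": -1},{"dx": 0,"dy": -0.7,"dz": 0,"rx": 0,"ry": 0,"rz": 0,"grip": -1}]}}

```text
t: 4.5
ee_pos: [0.4086, 0.2412, 0.276]
ee_rot: [[1.0, -0.006, 0.001], [-0.006, -1.0, -0.001], [0.001, 0.001, -1.0]]
wrist_force: [-0.4, -0.9, -1.0]
finger_gap: 0.0269
finger_force: 0.0
```

Run:
```python
from h import *
import pickle
p=r.snapshot("wrist");cv2.imwrite("pics/w2.png",p["frame"]);pickle.dump(p,open("w2.pkl","wb"))
s=r.state();print(s["t"],s["ee_pos"],s["ee_rot"],s["finger_gap"])
```

```text
4.55 [0.4085 0.241  0.2759] [[ 1.     -0.0066  0.001 ]
 [-0.0066 -1.     -0.0011]
 [ 0.001   0.0011 -1.    ]] 0.022677716626969123
```

View pics/w1.png

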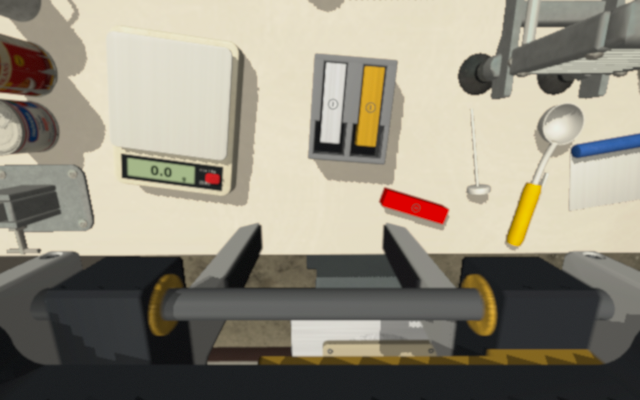

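View pics/w2.png

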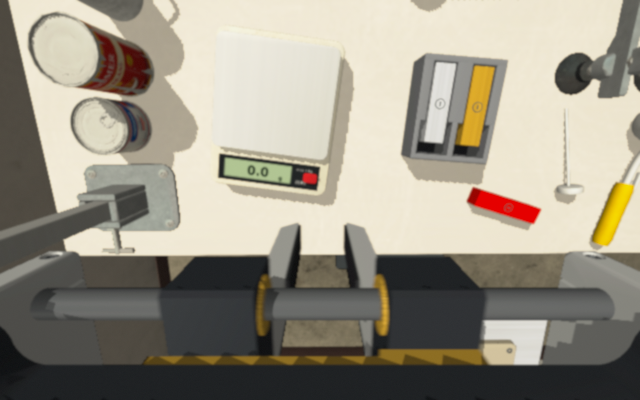

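Run:
```python
from h import *
import pickle
P=[pickle.load(open(f"w{i}.pkl","rb")) for i in(1,2)]
def blob(p,lo,hi,near):
    h=cv2.cvtColor(p["frame"],cv2.COLOR_BGR2HSV);m=cv2.inRange(h,lo,hi)
    n,l,st,c=cv2.connectedComponentsWithStats(m)
    i=1+np.argmin(np.linalg.norm(c[1:]-near,axis=1)+1e3*(st[1:,4]<30))
    q=(l==i).astype(np.uint8);rr=cv2.minAreaRect(cv2.findContours(q,0,2)[0][0]);return c[i],rr
k=[];b=[]
for p,kn,bn in zip(P,[(212,178),(310,178)],[(370,107),(477,107)]):
    c,rr=blob(p,(0,150,80),(8,255,255),kn);k.append((p,c));print("key",c,rr)
    c,rr=blob(p,(15,120,80),(30,255,255),bn);b.append((p,rr[0]));print("brass",c,rr)
    bx=cv2.boxPoints(rr);w=np.array([atz(p,q,.054) for q in bx]);print(w)
    print("sides",np.linalg.norm(np.diff(w,axis=0),axis=1), "mid",w.mean(0))
print("key",tri(k),"brass",tri(b))
print("plug",tri([(P[0],(370,107)),(P[1],(477,107))]))
for n,z,a,c in [("platform",.046,[(109,28),(241,43),(229,161),(109,145)],[(218,29),(343,42),(329,160),(213,143)]),
                ("case",.054,[(315,54),(397,60),(385,163),(309,158)],[(424,53),(507,59),(488,162),(403,157)])]:
    X=np.array([tri([(P[0],u),(P[1],v)]) for u,v in zip(a,c)]);print(n,X)
    for p,q in zip(P,(a,c)):
        w=np.array([atz(p,u,z) for u in q]);print(w[:,:2].tolist(),w.mean(0),np.degrees(np.arctan2(*(w[0]-w[3])[1::-1])),np.degrees(np.arctan2(*(w[1]-w[2])[1::-1])))
for p,n in zip(P,"12"): cv2.imwrite(f"pics/z{n}.png",cv2.resize(p["frame"][20:210,100:360] if n=="1" else p["frame"][20:210,200:520],None,fx=2.4,fy=2.4,interpolation=2))
```

```text
key [211.9773 178.1212] ((212.0, 178.5), (11.0, 14.0), 90.0)
brass [369.7776 105.9489] ((369.6808776855469, 106.02110290527344), (21.620027542114258, 81.19926452636719), 6.654425144195557)
[[0.4527 0.0575 0.054 ]
 [0.5532 0.0477 0.054 ]
 [0.5501 0.0204 0.054 ]
 [0.4493 0.0285 0.054 ]]
sides [0.101  0.0275 0.1012] mid [0.5013 0.0385 0.054 ]
key [309.2624 177.9291] ((309.0, 178.5), (11.0, 14.0), 90.0)
brass [475.5949 106.7054] ((474.6346435546875, 105.32691955566406), (24.514516830444336, 83.54547119140625), 11.309932708740234)
[[0.4538 0.0623 0.054 ]
 [0.5555 0.0519 0.054 ]
 [0.5496 0.0208 0.054 ]
 [0.4472 0.0292 0.054 ]]
sides [0.1022 0.0316 0.1028] mid [0.5015 0.0411 0.054 ]
key [0.4063 0.2588 0.0398] brass [0.5035 0.0372 0.0465]
plug [0.5013 0.0381 0.055 ]
platform [[0.6003 0.3725 0.0384]
 [0.589  0.2109 0.015 ]
 [0.4318 0.2307 0.0453]
 [0.4559 0.3855 0.0572]]
[[0.5989660490898608, 0.36773477021303436], [0.5808517844007495, 0.20308890856764633], [0.43143251052567927, 0.23045828990284434], [0.4542765347773209, 0.3935873777108821]] [0.5164 0.2987 0.046 ] -10.130502397769893 -10.379897400147636
[[0.597102961464932, 0.3700625800733754], [0.5813435965983079, 0.21293186105759804], [0.4322512584163978, 0.230694898646572], [0.45640097233778987, 0.3896233185171386]] [0.5168 0.3008 0.046 ] -7.914671507042206 -6.794260438140668
case [[0.5677 0.1092 0.046 ]
 [0.559  0.0051 0.051 ]
 [0.4291 0.0156 0.057 ]
 [0.4325 0.1204 0.0176]]
[[0.5657089008506587, 0.10907834303752456], [0.5581697943154593, 0.005774909868617145], [0.4284114242935409, 0.014993184385168529], [0.43578698019057555, 0.11870853617128108]] [0.497  0.0621 0.054 ] -4.239178621707598 -4.063571081398621
[[0.5661711514717456, 0.11180557577862382], [0.558636051721237, 0.006767548098917525], [0.429147300819064, 0.01396748909078438], [0.4366083687335325, 0.13034112296630793]] [0.4976 0.0657 0.054 ] -8.14162048314052 -3.1825303996486176
```

View pics/z2.png

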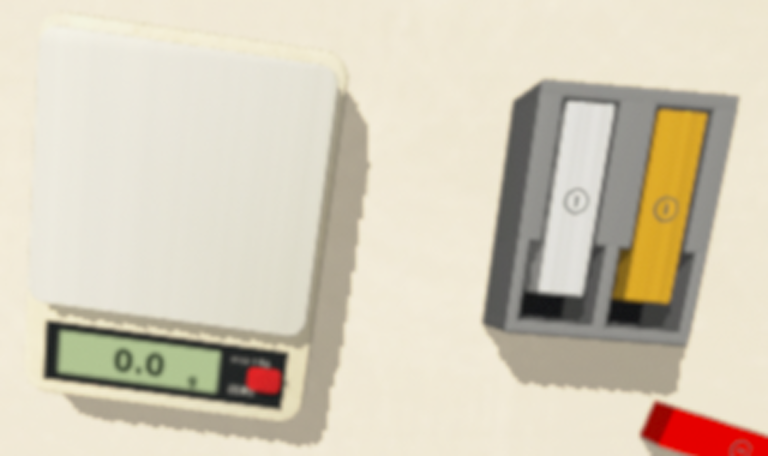

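The zoom shows the platform corners at full-image (217,30), (342,47), (326,160) and (213,144), and the key at (310,178). That agrees with a platform centre near (0.515,0.300), yaw about -8.4°. The brass plug measures (0.501,0.038,0.055), flush with the 54 mm case top, and the case yaw is about -4.3°. The key height of 40 mm matches the text's 41 mm. Next I press the key.

Request:
{"name": "move_arm", "arguments": {"moves": [{"dx": -0.01,"dy": -0.09,"dz": 1,"rx": 0,"ry": 0,"rz": 0,"grip": -1},{"dx": -0.01,"dy": -0.09,"dz": 1,"rx": 0,"ry": 0,"rz": 0,"grip": -1},{"dx": -0.01,"dy": -0.09,"dz": 1,"rx": 0,"ry": 0,"rz": 0,"grip": -1},{"dx": -0.01,"dy": -0.09,"dz": 1,"rx": 0,"ry": 0,"rz": 0,"grip": -1},{"dx": -0.01,"dy": -0.09,"dz": 1,"rx": 0,"ry": 0,"rz": 0,"grip": -1},{"dx": -0.01,"dy": -0.09,"dz": 1,"rx": 0,"ry": 0,"rz": 0,"grip": -1},{"dx": -0.01,"dy": -0.09,"dz": 1,"rx": 0,"ry": 0,"rz": 0,"grip": -1},{"dx": -0.01,"dy": -0.09,"dz": 1,"rx": 0,"ry": 0,"rz": 0,"grip": -1}]}}

```text
t: 5.22
ee_pos: [0.4071, 0.2608, 0.0771]
ee_rot: [[1.0, -0.005, 0.002], [-0.005, -1.0, 0.001], [0.002, -0.001, -1.0]]
wrist_force: [0.3, 0.4, 0.6]
finger_gap: 0.0005
finger_force: 0.0
```

Request:
{"name": "move_arm", "arguments": {"moves": [{"dx": 0,"dy": 0,"dz": 0.15,"rx": 0,"ry": 0,"rz": 0,"grip": -1},{"dx": 0,"dy": 0,"dz": 0.15,"rx": 0,"ry": 0,"rz": 0,"grip": -1},{"dx": 0,"dy": 0,"dz": 0.15,"rx": 0,"ry": 0,"rz": 0,"grip": -1},{"dx": 0,"dy": 0,"dz": 0.15,"rx": 0,"ry": 0,"rz": 0,"grip": -1}]}}

```text
t: 5.55
ee_pos: [0.4069, 0.2614, 0.0475]
ee_rot: [[1.0, -0.004, 0.003], [-0.004, -1.0, 0.001], [0.003, -0.001, -1.0]]
wrist_force: [-0.5, 0.2, 0.3]
finger_gap: 0.0005
finger_force: 0.0
```

Request:
{"name": "move_arm", "arguments": {"moves": [{"dx": 0,"dy": 0.012,"dz": 0,"rx": 0,"ry": 0,"rz": 0,"grip": -1},{"dx": 0,"dy": 0.012,"dz": 0.03,"rx": 0,"ry": 0,"rz": 0,"grip": -1},{"dx": 0,"dy": 0.012,"dz": 0.037,"rx": 0,"ry": 0,"rz": 0,"grip": -1},{"dx": 0,"dy": 0.012,"dz": 0.037,"rx": 0,"ry": 0,"rz": 0,"grip": -1}]}}

```text
t: 5.88
ee_pos: [0.407, 0.2588, 0.0391]
ee_rot: [[1.0, -0.004, 0.002], [-0.004, -1.0, 0.001], [0.002, -0.001, -1.0]]
wrist_force: [0.8, -1.3, 8.1]
finger_gap: 0.0006
finger_force: 4.0
```

Request:
{"name": "move_arm", "arguments": {"moves": [{"dx": 0,"dy": 0,"dz": 0.005,"rx": 0,"ry": 0,"rz": 0,"grip": -1},{"dx": 0,"dy": 0,"dz": 0.005,"rx": 0,"ry": 0,"rz": 0,"grip": -1}]}}

```text
t: 6.05
ee_pos: [0.407, 0.2588, 0.0389]
ee_rot: [[1.0, -0.004, 0.003], [-0.004, -1.0, 0.0], [0.003, -0.0, -1.0]]
wrist_force: [-1.5, -3.1, 19.1]
finger_gap: 0.0003
finger_force: 9.4
```

Force of 19 N and 2 mm of travel: the key was fully pressed. I'll release it and go over the front end of the brass.

Request:
{"name": "move_arm", "arguments": {"moves": [{"dx": 0,"dy": 0,"dz": -0.15,"rx": 0,"ry": 0,"rz": 0,"grip": -1},{"dx": 0,"dy": 0,"dz": -0.3,"rx": 0,"ry": 0,"rz": 0,"grip": -1},{"dx": 0.25,"dy": 1,"dz": -0.3,"rx": 0,"ry": 0,"rz": 0.022,"grip": -1},{"dx": 0.25,"dy": 1,"dz": -0.3,"rx": 0,"ry": 0,"rz": 0.022,"grip": -1},{"dx": 0.25,"dy": 1,"dz": -0.3,"rx": 0,"ry": 0,"rz": 0.022,"grip": -1},{"dx": 0.25,"dy": 1,"dz": -0.3,"rx": 0,"ry": 0,"rz": 0.022,"grip": -1},{"dx": 0.25,"dy": 1,"dz": -0.3,"rx": 0,"ry": 0,"rz": 0.022,"grip": -1},{"dx": 0.25,"dy": 1,"dz": -0.3,"rx": 0,"ry": 0,"rz": 0.022,"grip": -1},{"dx": 0.25,"dy": 1,"dz": -0.3,"rx": 0,"ry": 0,"rz": 0.022,"grip": -1},{"dx": 0.25,"dy": 1,"dz": -0.3,"rx": 0,"ry": 0,"rz": 0.022,"grip": -1}]}}

```text
t: 6.88
ee_pos: [0.455, 0.059, 0.0972]
ee_rot: [[0.997, -0.073, 0.0], [-0.073, -0.997, 0.001], [0.0, -0.001, -1.0]]
wrist_force: [-0.4, 1.6, -0.0]
finger_gap: 0.0003
finger_force: 0.0
```

Request:
{"name": "move_arm", "arguments": {"moves": [{"dx": 0.018,"dy": 0.086,"dz": 0,"rx": 0,"ry": 0,"rz": 0,"grip": -1},{"dx": 0.018,"dy": 0.086,"dz": 0.18,"rx": 0,"ry": 0,"rz": 0,"grip": -1},{"dx": 0.018,"dy": 0.086,"dz": 0.18,"rx": 0,"ry": 0,"rz": 0,"grip": -1},{"dx": 0.018,"dy": 0.086,"dz": 0.18,"rx": 0,"ry": 0,"rz": 0,"grip": -1},{"dx": 0.018,"dy": 0.086,"dz": 0.18,"rx": 0,"ry": 0,"rz": 0,"grip": -1}]}}

```text
t: 7.3
ee_pos: [0.4572, 0.0433, 0.0618]
ee_rot: [[0.998, -0.069, 0.0], [-0.069, -0.998, 0.001], [-0.0, -0.001, -1.0]]
wrist_force: [0.4, -0.4, 0.9]
finger_gap: 0.0005
finger_force: 0.0
```

Run:
```python
from h import *
p=r.snapshot("wrist")
s=r.state();print(s["ee_pos"],s["t"])
cv2.imwrite("pics/w3.png",p["frame"])
```

```text
[0.4578 0.043  0.0621] 7.35
```

View pics/w3.png

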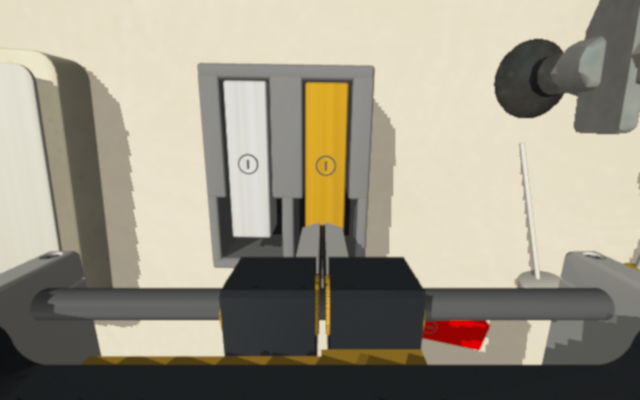

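The fingertips sit over the brass front end at (322,230) and the bar's axis is at x≈327, about 1.5 mm off. I'll correct that and push down.

Request:
{"name": "move_arm", "arguments": {"moves": [{"dx": 0,"dy": 0.007,"dz": 0.03,"rx": 0,"ry": 0,"rz": 0,"grip": -1},{"dx": 0,"dy": 0.007,"dz": 0.05,"rx": 0,"ry": 0,"rz": 0,"grip": -1},{"dx": 0,"dy": 0.007,"dz": 0.07,"rx": 0,"ry": 0,"rz": 0,"grip": -1},{"dx": 0,"dy": 0.007,"dz": 0.085,"rx": 0,"ry": 0,"rz": 0,"grip": -1},{"dx": 0,"dy": 0.007,"dz": 0.095,"rx": 0,"ry": 0,"rz": 0,"grip": -1},{"dx": 0,"dy": 0.007,"dz": 0.1,"rx": 0,"ry": 0,"rz": 0,"grip": -1},{"dx": 0,"dy": 0.007,"dz": 0.1,"rx": 0,"ry": 0,"rz": 0,"grip": -1}]}}

```text
t: 7.93
ee_pos: [0.4574, 0.0396, 0.0416]
ee_rot: [[0.997, -0.072, 0.001], [-0.072, -0.997, -0.001], [0.001, 0.0, -1.0]]
wrist_force: [-2.3, -0.2, 11.7]
finger_gap: 0.0006
finger_force: 4.9
```

Request:
{"name": "move_arm", "arguments": {"moves": [{"dx": 0,"dy": 0,"dz": -0.1,"rx": 0,"ry": 0,"rz": 0,"grip": -1},{"dx": 0,"dy": 0,"dz": -0.35,"rx": 0,"ry": 0,"rz": 0,"grip": -1},{"dx": 0,"dy": 0,"dz": -0.35,"rx": 0,"ry": 0,"rz": 0,"grip": 0},{"dx": 0.33,"dy": -0.01,"dz": -0.35,"rx": 0,"ry": 0,"rz": 0,"grip": 0},{"dx": 0.33,"dy": -0.01,"dz": -0.35,"rx": 0,"ry": 0,"rz": 0,"grip": 0},{"dx": 0.33,"dy": -0.01,"dz": -0.35,"rx": 0,"ry": 0,"rz": 0,"grip": 0},{"dx": 0.33,"dy": -0.01,"dz": -0.35,"rx": 0,"ry": 0,"rz": 0,"grip": 0},{"dx": 0.33,"dy": -0.01,"dz": -0.35,"rx": 0,"ry": 0,"rz": 0,"grip": 0}]}}

```text
t: 8.6
ee_pos: [0.522, 0.0367, 0.1105]
ee_rot: [[0.997, -0.072, -0.002], [-0.072, -0.997, -0.0], [-0.002, 0.0, -1.0]]
wrist_force: [-0.7, 0.1, -0.5]
finger_gap: 0.0369
finger_force: 0.0
```

Run:
```python
from h import *
p=r.snapshot("wrist");q=r.snapshot("side")
s=r.state();print(s["ee_pos"],s["ee_rot"],s["t"],s["finger_gap"])
cv2.imwrite("pics/c4.png",np.hstack([p["frame"][:300,140:460],cv2.resize(q["frame"][170:290,260:400],None,fx=2.5,fy=2.5,interpolation=2)]))
```

```text
[0.5217 0.0368 0.1107] [[ 0.9974 -0.0718 -0.0018]
 [-0.0718 -0.9974 -0.0004]
 [-0.0017  0.0006 -1.    ]] 8.7 0.04439968835916256
```

View pics/c4.png

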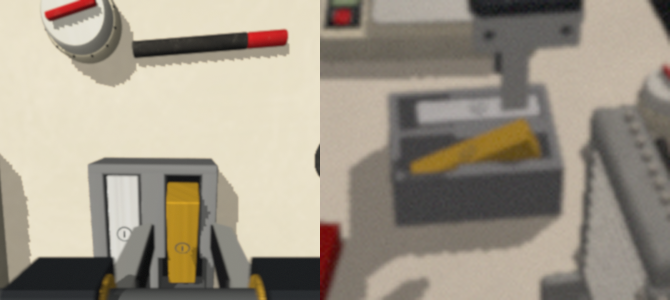

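The bar is rocked up, with its back end raised at (183,190) in the left crop. The aluminium lies flat and the fingers straddle the bar centrally. I'll lower and grip.

Request:
{"name": "move_arm", "arguments": {"moves": [{"dx": 0.006,"dy": 0,"dz": 0.15,"rx": 0,"ry": 0,"rz": 0,"grip": 0},{"dx": 0.006,"dy": 0,"dz": 0.24,"rx": 0,"ry": 0,"rz": 0,"grip": 0},{"dx": 0.006,"dy": 0,"dz": 0.27,"rx": 0,"ry": 0,"rz": 0,"grip": 0},{"dx": 0.006,"dy": 0,"dz": 0.27,"rx": 0,"ry": 0,"rz": 0,"grip": 0},{"dx": 0.006,"dy": 0,"dz": 0.27,"rx": 0,"ry": 0,"rz": 0,"grip": 0}]}}

```text
t: 9.12
ee_pos: [0.5242, 0.0371, 0.0574]
ee_rot: [[0.997, -0.072, -0.0], [-0.072, -0.997, 0.0], [-0.0, -0.0, -1.0]]
wrist_force: [-0.2, 0.2, 0.1]
finger_gap: 0.0472
finger_force: 0.0
```

Request:
{"name": "move_arm", "arguments": {"moves": [{"dx": 0,"dy": 0,"dz": 0,"rx": 0,"ry": 0,"rz": 0,"grip": -1},{"dx": 0,"dy": 0,"dz": 0,"rx": 0,"ry": 0,"rz": 0,"grip": -1},{"dx": 0,"dy": 0,"dz": 0,"rx": 0,"ry": 0,"rz": 0,"grip": -1},{"dx": 0,"dy": 0,"dz": 0,"rx": 0,"ry": 0,"rz": 0,"grip": -1},{"dx": 0,"dy": 0,"dz": 0,"rx": 0,"ry": 0,"rz": 0,"grip": -1},{"dx": 0,"dy": 0,"dz": 0,"rx": 0,"ry": 0,"rz": 0,"grip": -1},{"dx": 0,"dy": 0,"dz": 0,"rx": 0,"ry": 0,"rz": 0,"grip": -1}]}}

```text
t: 9.7
ee_pos: [0.5252, 0.0367, 0.0576]
ee_rot: [[0.997, -0.073, 0.001], [-0.073, -0.997, -0.0], [0.001, -0.0, -1.0]]
wrist_force: [0.3, -1.1, 4.5]
finger_gap: 0.0255
finger_force: 30.0
```

Request:
{"name": "move_arm", "arguments": {"moves": [{"dx": 0,"dy": 0,"dz": -0.03,"rx": 0,"ry": 0,"rz": 0,"grip": -1},{"dx": 0,"dy": 0,"dz": -0.08,"rx": 0,"ry": 0,"rz": 0,"grip": -1},{"dx": 0,"dy": 0,"dz": -0.15,"rx": 0,"ry": 0,"rz": 0,"grip": -1},{"dx": 0,"dy": 0,"dz": -0.23,"rx": 0,"ry": 0,"rz": 0,"grip": -1},{"dx": 0,"dy": 0,"dz": -0.31,"rx": 0,"ry": 0,"rz": 0,"grip": -1},{"dx": 0,"dy": 0,"dz": -0.39,"rx": 0,"ry": 0,"rz": 0,"grip": -1},{"dx": 0,"dy": 0,"dz": -0.47,"rx": 0,"ry": 0,"rz": 0,"grip": -1},{"dx": 0,"dy": 0,"dz": -0.55,"rx": 0,"ry": 0,"rz": 0,"grip": -1},{"dx": 0,"dy": 0,"dz": -0.6,"rx": 0,"ry": 0,"rz": 0,"grip": -1},{"dx": 0,"dy": 0,"dz": -0.6,"rx": 0,"ry": 0,"rz": 0,"grip": -1}]}}

```text
t: 10.53
ee_pos: [0.5254, 0.0371, 0.1791]
ee_rot: [[0.997, -0.073, 0.003], [-0.073, -0.997, 0.0], [0.003, -0.001, -1.0]]
wrist_force: [0.7, -0.4, -4.9]
finger_gap: 0.0259
finger_force: 30.0
```

Run:
```python
from h import *
import pickle
q=r.snapshot("side");p=r.snapshot("wrist");pickle.dump((p,q),open("l.pkl","wb"))
s=r.state();print(s["ee_pos"],s["t"],s["finger_gap"],s["wrist_force"])
f=q["frame"];m=r.silhouettes("brass_weight",q)
print([ (x["conf"],np.argwhere(x["pixels"]).min(0),np.argwhere(x["pixels"]).max(0)) for x in m[:2]])
cv2.imwrite("pics/c5.png",np.hstack([p["frame"][:300,140:460],cv2.resize(q["frame"][120:270,250:425],None,fx=2,fy=2,interpolation=2)]))
```

```text
[0.524  0.0365 0.1769] 10.6333 0.025344163652497705 [-0.7361 -0.2964 -4.9237]
[(0.69, array([170, 294]), array([204, 350]))]
```

View pics/c5.png

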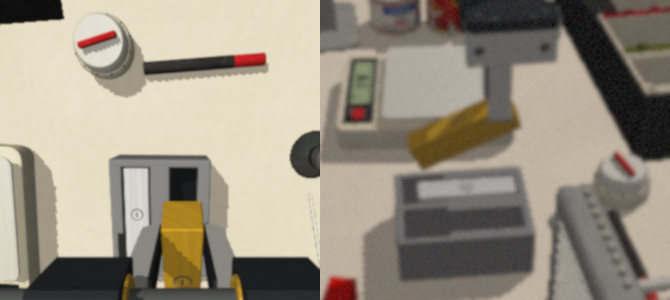

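Run:
```python
from h import *
import pickle
p,q=pickle.load(open("l.pkl","rb"))
h=cv2.cvtColor(q["frame"],cv2.COLOR_BGR2HSV);m=cv2.inRange(h,(15,120,60),(30,255,255));m[:165]=0;m[215:]=0;m[:,:285]=0;m[:,355:]=0
m=(m>0)
K,R,t=map(np.array,(q["camera_matrix"],q["R"],q["t"]))
yaw=-.073
B=np.array([[x,y,z] for x in(-.05,.05) for y in(-.013,.013) for z in(0,.028)])
Rz=cv2.Rodrigues(np.array([0,0,yaw]))[0]
from scipy.optimize import minimize
def hull(v):
    th,dx,dz=v
    Rb=Rz@cv2.Rodrigues(np.array([0,-th,0.]))[0]
    # grasp ref: tilt pose relative TCP
    c=np.array([.5240,.0365,.1769])+Rz@np.array([dx,0,dz])
    X=(Rb@B.T).T+c
    im=np.zeros(m.shape,np.uint8);cv2.fillConvexPoly(im,cv2.convexHull((proj(q,X)*16).astype(np.int32)),255,lineType=8,shift=4);return im>0,c,Rb
def cost(v):
    im=hull(v)[0];return -(im&m).sum()/(im|m).sum()
best=min((minimize(cost,[a,-.028,-.03],method="Nelder-Mead",options=dict(initial_simplex=[[a,-.028,-.03],[a+.1,-.028,-.03],[a,-.018,-.03],[a,-.028,-.02]])) for a in(.35,.42,.5,.6)),key=lambda o:o.fun)
print(best.x,best.fun,m.sum())
_,c,Rb=hull(best.x);print("origin",c)
```

```text
[ 0.4274 -0.0221 -0.0261] -0.6808 851
origin [0.502  0.0381 0.1508]
```

The bar came out without slipping: the fit gives tilt 0.43 and an offset close to the predicted one. I'll carry it across while levelling it.

Request:
{"name": "move_arm", "arguments": {"moves": [{"dx": 0,"dy": -0.05,"dz": 0,"rx": 0,"ry": -0.01,"rz": 0,"grip": -1},{"dx": 0,"dy": -0.15,"dz": 0,"rx": 0,"ry": -0.025,"rz": 0,"grip": -1},{"dx": 0,"dy": -0.25,"dz": 0,"rx": 0,"ry": -0.04,"rz": 0,"grip": -1},{"dx": 0,"dy": -0.37,"dz": 0,"rx": 0,"ry": -0.055,"rz": 0,"grip": -1},{"dx": 0.01,"dy": -0.5,"dz": 0,"rx": 0,"ry": -0.07,"rz": 0,"grip": -1},{"dx": 0.02,"dy": -0.63,"dz": 0,"rx": 0,"ry": -0.087,"rz": 0,"grip": -1},{"dx": 0.027,"dy": -0.75,"dz": 0,"rx": 0,"ry": -0.104,"rz": 0,"grip": -1},{"dx": 0.027,"dy": -0.87,"dz": 0,"rx": 0,"ry": -0.12,"rz": 0,"grip": -1},{"dx": 0.027,"dy": -0.95,"dz": 0,"rx": 0,"ry": -0.134,"rz": 0,"grip": -1},{"dx": 0.027,"dy": -1,"dz": 0,"rx": 0,"ry": -0.134,"rz": 0,"grip": -1}]}}

```text
t: 11.52
ee_pos: [0.5448, 0.2375, 0.1736]
ee_rot: [[0.909, -0.072, -0.411], [-0.066, -0.997, 0.029], [-0.412, 0.0, -0.911]]
wrist_force: [0.0, -0.8, -5.5]
finger_gap: 0.0259
finger_force: 30.0
```

Request:
{"name": "move_arm", "arguments": {"moves": [{"dx": 0,"dy": -0.08,"dz": 0,"rx": 0,"ry": 0,"rz": 0,"grip": -1},{"dx": 0,"dy": -0.18,"dz": 0,"rx": 0,"ry": 0,"rz": 0,"grip": -1},{"dx": 0,"dy": -0.26,"dz": 0,"rx": 0,"ry": 0,"rz": 0,"grip": -1},{"dx": 0,"dy": -0.31,"dz": 0,"rx": 0,"ry": 0,"rz": 0,"grip": -1},{"dx": 0,"dy": -0.31,"dz": 0,"rx": 0,"ry": 0,"rz": 0,"grip": -1},{"dx": 0,"dy": -0.31,"dz": 0,"rx": 0,"ry": 0,"rz": 0,"grip": -1}]}}

```text
t: 12.02
ee_pos: [0.5486, 0.2972, 0.177]
ee_rot: [[0.911, -0.072, -0.407], [-0.066, -0.997, 0.028], [-0.408, 0.001, -0.913]]
wrist_force: [0.2, -0.9, -5.5]
finger_gap: 0.0255
finger_force: 30.0
```

Run:
```python
from h import *
s=r.state();print(s["ee_pos"],s["ee_rot"],s["t"],s["finger_gap"],s["wrist_force"])
```

```text
[0.5486 0.2972 0.177 ] [[ 0.9106 -0.0715 -0.4071]
 [-0.0659 -0.9974  0.0279]
 [-0.4081  0.0014 -0.913 ]] 12.0167 0.02546989885906784 [ 0.1713 -0.8762 -5.4684]
```

Request:
{"name": "move_arm", "arguments": {"moves": [{"dx": 0.01,"dy": 0,"dz": 0.022,"rx": 0,"ry": 0,"rz": 0,"grip": -1},{"dx": 0.04,"dy": 0,"dz": 0.09,"rx": 0,"ry": 0,"rz": 0,"grip": -1},{"dx": 0.08,"dy": 0,"dz": 0.18,"rx": 0,"ry": 0,"rz": 0,"grip": -1},{"dx": 0.12,"dy": 0,"dz": 0.27,"rx": 0,"ry": 0,"rz": 0,"grip": -1},{"dx": 0.16,"dy": 0,"dz": 0.36,"rx": 0,"ry": 0,"rz": 0,"grip": -1},{"dx": 0.19,"dy": 0,"dz": 0.426,"rx": 0,"ry": 0,"rz": 0,"grip": -1},{"dx": 0.208,"dy": 0,"dz": 0.466,"rx": 0,"ry": 0,"rz": 0,"grip": -1},{"dx": 0.208,"dy": 0,"dz": 0.466,"rx": 0,"ry": 0,"rz": 0,"grip": -1},{"dx": 0.208,"dy": 0,"dz": 0.466,"rx": 0,"ry": 0,"rz": 0,"grip": -1}]}}

```text
t: 12.77
ee_pos: [0.5489, 0.2973, 0.0751]
ee_rot: [[0.91, -0.073, -0.408], [-0.067, -0.997, 0.03], [-0.409, 0.0, -0.913]]
wrist_force: [-0.5, 0.9, -4.8]
finger_gap: 0.0253
finger_force: 30.0
```

Run:
```python
from h import *
q=r.snapshot("side");p=r.snapshot("wrist")
s=r.state();print(s["ee_pos"],s["t"],s["finger_gap"],s["wrist_force"])
cv2.imwrite("pics/c6.png",np.hstack([cv2.resize(p["frame"][80:360],None,fx=.75,fy=.75),cv2.resize(q["frame"][110:215,245:365],None,fx=2,fy=2,interpolation=2)]))
```

```text
[0.5495 0.2981 0.0762] 12.8667 0.025618869063538684 [-0.5438  0.3188 -5.6662]
```

View pics/c6.png

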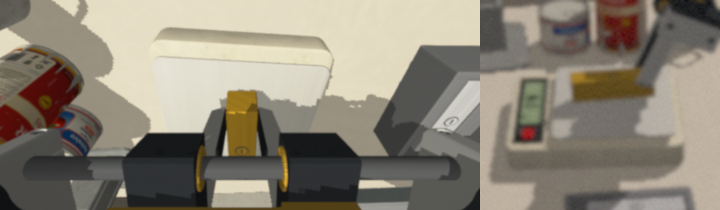

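The bar is level above the middle of the platform (left crop (241,125), right crop (608,85)). I'll lower it slowly.

Request:
{"name": "move_arm", "arguments": {"moves": [{"dx": 0.008,"dy": 0,"dz": 0.018,"rx": 0,"ry": 0,"rz": 0,"grip": -1},{"dx": 0.012,"dy": 0,"dz": 0.028,"rx": 0,"ry": 0,"rz": 0,"grip": -1},{"dx": 0.016,"dy": 0,"dz": 0.036,"rx": 0,"ry": 0,"rz": 0,"grip": -1},{"dx": 0.019,"dy": 0,"dz": 0.042,"rx": 0,"ry": 0,"rz": 0,"grip": -1},{"dx": 0.021,"dy": 0,"dz": 0.046,"rx": 0,"ry": 0,"rz": 0,"grip": -1},{"dx": 0.021,"dy": 0,"dz": 0.046,"rx": 0,"ry": 0,"rz": 0,"grip": -1}]}}

```text
t: 13.37
ee_pos: [0.5489, 0.2976, 0.065]
ee_rot: [[0.91, -0.073, -0.408], [-0.066, -0.997, 0.03], [-0.409, 0.0, -0.913]]
wrist_force: [0.4, -0.6, -2.4]
finger_gap: 0.0254
finger_force: 30.0
```

Request:
{"name": "move_arm", "arguments": {"moves": [{"dx": 0.002,"dy": 0,"dz": 0.004,"rx": 0,"ry": 0,"rz": 0,"grip": -1},{"dx": 0.002,"dy": 0,"dz": 0.004,"rx": 0,"ry": 0,"rz": 0,"grip": -1},{"dx": 0.002,"dy": 0,"dz": 0.004,"rx": 0,"ry": 0,"rz": 0,"grip": -1}]}}

```text
t: 13.62
ee_pos: [0.549, 0.2976, 0.0645]
ee_rot: [[0.91, -0.073, -0.407], [-0.066, -0.997, 0.03], [-0.408, -0.0, -0.913]]
wrist_force: [0.6, -1.1, -0.3]
finger_gap: 0.0257
finger_force: 30.0
```

Request:
{"name": "move_arm", "arguments": {"moves": [{"dx": 0.002,"dy": 0,"dz": 0.004,"rx": 0,"ry": 0,"rz": 0,"grip": -1},{"dx": 0.002,"dy": 0,"dz": 0.004,"rx": 0,"ry": 0,"rz": 0,"grip": -1},{"dx": 0.002,"dy": 0,"dz": 0.004,"rx": 0,"ry": 0,"rz": 0,"grip": -1}]}}

```text
t: 13.87
ee_pos: [0.5491, 0.2976, 0.0645]
ee_rot: [[0.91, -0.073, -0.407], [-0.066, -0.997, 0.03], [-0.409, -0.0, -0.913]]
wrist_force: [0.4, -1.7, 5.7]
finger_gap: 0.0257
finger_force: 30.0
```

Request:
{"name": "move_arm", "arguments": {"moves": [{"dx": 0,"dy": 0,"dz": 0,"rx": 0,"ry": 0,"rz": 0,"grip": -0.2},{"dx": 0,"dy": 0,"dz": 0,"rx": 0,"ry": 0,"rz": 0,"grip": 0},{"dx": 0,"dy": 0,"dz": 0,"rx": 0,"ry": 0,"rz": 0,"grip": 0.2},{"dx": 0,"dy": 0,"dz": 0,"rx": 0,"ry": 0,"rz": 0,"grip": 0.2},{"dx": 0,"dy": 0,"dz": 0,"rx": 0,"ry": 0,"rz": 0,"grip": 0.2},{"dx": 0,"dy": 0,"dz": -0.1,"rx": 0,"ry": 0,"rz": 0,"grip": 0.2},{"dx": 0,"dy": 0,"dz": -0.25,"rx": 0,"ry": 0,"rz": 0,"grip": 0.2},{"dx": 0,"dy": 0,"dz": -0.4,"rx": 0,"ry": 0,"rz": 0,"grip": 0.2},{"dx": 0,"dy": 0,"dz": -0.5,"rx": 0,"ry": 0,"rz": 0,"grip": 0.2},{"dx": 0,"dy": 0,"dz": -0.5,"rx": 0,"ry": 0,"rz": 0,"grip": 0.2}]}}

```text
t: 14.7
ee_pos: [0.5931, 0.2959, 0.1584]
ee_rot: [[0.913, -0.075, -0.401], [-0.067, -0.997, 0.034], [-0.402, -0.004, -0.916]]
wrist_force: [0.1, 0.7, 1.1]
finger_gap: 0.0564
finger_force: 0.0
```

Run:
```python
from h import *
p=r.snapshot("wrist");q=r.snapshot("side")
s=r.state();print(s["ee_pos"],s["t"],s["finger_gap"],s["wrist_force"])
for n,x in(("w",p),("s",q)):
    for o in("brass_weight","aluminium_weight"):
        for b in r.boxes_of(o,x)[:2]: print(n,o,np.array(b["point"]),round(b["conf"],2))
# brass top rect in wrist, at assumed height .074
h=cv2.cvtColor(p["frame"],cv2.COLOR_BGR2HSV);m=cv2.inRange(h,(15,120,60),(30,255,255));m[255:]=0
c=max(cv2.findContours(m,0,2)[0],key=cv2.contourArea);bx=cv2.boxPoints(cv2.minAreaRect(c));print(np.array([atz(p,u,.074) for u in bx]))
print(proj(p,[[.515,.3,.074]]),bx.mean(0))
```

```text
[0.5898 0.2949 0.1544] 14.8 0.05593938251454718 [-0.3823  0.0316 -0.094 ]
w brass_weight [0.5307 0.2993 0.0726] 0.88
w aluminium_weight [0.5138 0.0879 0.0542] 0.84
w aluminium_weight [0.5249 0.066  0.0468] 0.65
s brass_weight [0.5145 0.2909 0.0646] 0.72
s brass_weight [0.4817 0.2538 0.0298] 0.31
s aluminium_weight [ 0.3603 -0.0543  0.0261] 0.93
s aluminium_weight [0.5045 0.0826 0.0545] 0.8
[[0.5809 0.3064 0.074 ]
 [0.5792 0.2831 0.074 ]
 [0.4809 0.2874 0.074 ]
 [0.4829 0.3161 0.074 ]]
[[323.3854 232.3232]] [324. 217.]
```

The bar lies flat at about (0.515, 0.300), its visible top at z≈0.073, the aluminium is in place and the arm is clear. I'll hand it in.

```bash
python3 -c "
from h import *
print(r.job_done())"
```

```text
the job is handed in; nothing more can be done
None
```

I handed the job in at about 15 s: the zero key was pressed and released, and the brass weight was rocked up, lifted and set down flat near the middle of the platform; the hand-in call returned no verdict.

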